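# Lock the sensor port and snap the pin key back on its hook

### The job

Take the red-handled pin key out of its black holder, fit both its prongs into the two holes of the brass lock ring on the sloping instrument, and turn the ring clockwise to its stop. Then put the key away: push the D-ring on its side down through the yellow sprung gate of the steel snap hook until the gate snaps shut above it, and leave the key hanging there. Do not shove the meter, the spool or the screwdriver.

Things in the scene. Friction and masses are not known exactly. Their poses are not given: they have to be found in the camera images.
- key_grip (a point): Pin key, upright, 162 mm tall, about 320 g. Point on its axis 140 mm above the prong tips, 22 mm below the top; z up along the key, y along the line of the prongs, +x to the D-ring side. Handle 26 x 26 mm square, red from 70 mm above the tips; steel of the same section below. Steel head 60 (y) x 26 (x) mm, 12 to 28 mm above the tips. Starts standing in the holder; lifts straight up.
- key_ring (a point): Middle of the D-ring's straight outer bar, on the key at x +40.5 mm, 58 mm above the prong tips (82 mm below key_grip). The D-ring is rigid 7 mm round bar, square to the key's axis; its opening is 24 mm from the key's side face to the outer bar and 40 mm wide (y). Axes as key_grip.
- prong_a (a point): Centre of the tip of one prong, 20 mm from the key's axis towards +y; 8 mm in diameter, 12 mm long, ends bevelled. Axes as key_grip.
- prong_b (a point): The same for the other prong, 20 mm towards -y.
- holder: Fixed black block 60 x 90 x 30 mm high in which the key starts, prongs in two holes 18 mm deep. Origin at the centre of its underside, y along its holes (key's y), x as the key's x at the start.
- collar_face (a point): Brass lock ring, 72 mm diameter, on the instrument's face, which slopes 30 degrees from level and faces the robot and up. This point is the centre of the ring's front face; z points squarely out of the face, y along the line of the two holes; it turns with the ring. Holes 13 mm in diameter, 14 mm deep, 20 mm either side of the centre along y.
- collar (a joint): Turn of the lock ring in rad, growing clockwise as seen looking at its face; starts at 0 to 0.35, stops hard at 1.2. It is stiff with friction of about 0.12 N m and stays where left. The prongs have about 0.12 rad of play in the holes, so the key must turn that much further.
- console: Fixed blue and grey instrument, 160 (x) x 170 (y) mm, 50 mm high at the front, 142 mm at the back; the low edge of the slope is at the front (-x). Origin at the centre of its underside.
- hook: Fixed steel snap hook on a 120 (x) x 90 (y) x 12 mm base; origin under the base's centre. Nose: upright post 14 mm wide (y), x = -10 to 0 mm, 140 mm tall. Behind it the bay, open at the sides, to the back shank at x = 36 mm (142 mm tall), floor 90 mm up. The D-ring goes over the nose from above, outer bar in the bay along y; the key hangs in front of the nose (-x), its +x along the hook's +x.
- hook_bay (a point): Middle of the bay's floor, 18 mm behind the nose's back face and 90 mm above the table; axes as hook (z up).
- gate (a joint): Angle of the yellow gate (32 mm long, 12 wide, 6 thick) over the bay: pivot at the shank, x = 35 mm, 132 mm up, free end near the nose. 0 = shut, level, cannot rise; grows as the free end goes down, to 1.35 rad. Sprung shut: about 3 N on its free half starts it, about 10 N passes it. The D-ring's bar is past it when its centre is within about 10 mm of the bay's floor.
- meter: Bystander: loose yellow multimeter, 140 x 75 x 34 mm; origin at the centre of its underside.
- spool_mid (a point): Bystander: loose aluminium solder spool, 60 mm diameter, 40 mm high; this is its centre.
- driver: Bystander: loose screwdriver, 190 mm long, lying along its x; origin near the middle of its underside.
There are look-alikes about, which are no part of the job. There is more than one size of the console; the job needs the largest.

How it is judged:
On the way, in this order (a step that is already met when the one before it is completed fails the run):
1. the key is lifted out of its holder (distance of key_grip from where it was at the start of the episode above 0.03 m), for 0.1 s.
2. both prongs are at least 5 mm deep in the lock ring's holes, the ring not yet at its stop (z of each of prong_a, prong_b in the frame of collar_face below -0.005 m and x of prong_a in the frame of collar_face between -0.005 and 0.005 m and x of prong_b in the frame of collar_face between -0.005 and 0.005 m and angle between the y axis of key_grip and the y axis of collar_face, either way round below 0.35 rad and angle between the z axis of key_grip and the z axis of collar_face, either way round below 0.2 rad and value of joint collar below 0.9 rad), for 0.1 s.
3. the ring is turned clockwise to its stop with both prongs in its holes (z of each of prong_a, prong_b in the frame of collar_face below -0.005 m and x of prong_a in the frame of collar_face between -0.005 and 0.005 m and x of prong_b in the frame of collar_face between -0.005 and 0.005 m and angle between the y axis of key_grip and the y axis of collar_face, either way round below 0.35 rad and angle between the z axis of key_grip and the z axis of collar_face, either way round below 0.2 rad and value of joint collar above 1.05 rad), for 0.1 s.
4. the key's D-ring pushes the snap hook's gate open (value of joint gate above 0.5 rad and contact force between key and gate above 0.5 N), for 0.05 s.
At the end, for the whole second after the job is handed in: The lock ring is turned to its stop (over 1.05 rad); the middle of the D-ring's outer bar is in the bay under the gate (between nose and shank, within 20 mm sideways, at most 25 mm above the bay's floor), the gate is shut (under 0.1 rad) and the key hangs at rest, released (value of joint collar above 1.05 rad and value of joint gate below 0.1 rad and x of key_ring in the frame of hook_bay between -0.018 and 0.018 m and y of key_ring in the frame of hook_bay between -0.02 and 0.02 m and z of key_ring in the frame of hook_bay between -0.003 and 0.025 m and linear speed of key below 0.05 m/s); the robot touches nothing.
It fails at once if the meter, spool or screwdriver is moved more than 30 mm (distance of any of meter, spool_mid, driver from where it was at the start of the episode above 0.03 m).
It also fails if it takes over 59 s, if anything falls off the work surface, if the arm or the gripper's body presses on something with over 40 N, if the wrist force passes 120 N, or if a joint passes its speed limit or range.

### The arm

A 7-joint arm with a two-finger parallel gripper is mounted at the origin on the work surface. World frame = base frame: x ahead of the robot, y to its left, z up, the work surface at z = 0. Lengths are in m, angles in rad, forces in N, time in s.
With the tool pointing down it reaches from about 0.425 to 0.875 m from the base axis. Payload 4.7 kg.
Tool frame: the origin (TCP) lies on the centre line of the jaws, within the pads' length; the fingertips stand 17 mm ahead of it and the grasp point (between the pads) lies 2 mm behind it (finger_overhang is the distance from the TCP to the fingertips, in m); z points along the fingers, y is the line along which they close (so a half turn about z gives the same grasp; the last joint's range is limited). The gripper opens to 85 mm and grips with 20 to 120 N. Pads are 22 mm wide; open, the fingers measure 114 mm over their backs; the gripper's body (76 mm by 85 mm) begins 54 mm behind the grasp point. The pads swing forward as they close: fully open they stand 13 mm farther back than shut.
Start: joints at [-1.189, 0.321, -0.07, 1.45, 0.023, 1.371, -0.057], TCP at [0.234, 0.607, 0.248] pointing down, gripper open.
Joint ranges: [-2.86, 2.86], [-0.3, 2.09], [-1.38, 1.24], [0.06, 2.45], [-1.56, 4.7], [0.09, 2.05], [-2.69, 2.69]. Speed limits (rad/s): [2.57, 2.57, 3.14, 3.14, 3.14, 3.14, 3.14].

### API

Orientations are given as a unit quaternion [x, y, z, w].
In Python, from workcell import * gives the robot as it stands.
- The arm moves only by the tool carry_out, never from a script. Its argument "moves" is a list of rows, each a list of 7 numbers: the shift along the world's x, y, z in mm, then the turn, a rotation vector about the world's x, y, z in rad, then the opening, from -1 (shut) to 1 (fully open). In form: [[x, y, z, wx, wy, wz, grip], ...]. A call has 1 to 5 rows; each row shifts and turns the commanded pose from where the row before left it; what a row does not reach is not made up. A row lasts 1/8 s, in which the tool goes at most 62.5 mm and 10.7 degrees, less where a joint would pass 70% of its speed; a pose out of reach is approached as far as the arm can. A call is refused whole if a number of a shift passes 62.5 or a number of a turn 0.188, either way. A call with a gripper value outside its range is refused whole. The fingers move at their own pace and stop on an object; "force" is the grip in N (left out, the last holds). Time passes only in rows, so rows that do not move let the fingers close. It gives the time, the measured TCP pose, the force, the opening and the grip force at its end, in the units of the state.
- get_state(): the state, without advancing time (a new reading comes with each control period).
- grab_frame(name): name is "scene" or "side" or "wrist"; returns the picture (384x512x3 uint8, blue, green, red); there is no depth.
- camera_params(name): a dict with "fov_y" (degrees; the focal length in pixels is half the picture's height over the tangent of half this angle, whatever the lens; pixels are square), "cx", "cy" (the principal point, pixels), "world_from_camera" (4x4, takes a point from camera to world coordinates); the wrist camera has in their place "hand_eye" (4x4, takes a point from camera to tool coordinates, whose origin is the TCP and whose axes are the flange's). Camera axes: x right, y down, z forward; pixel columns grow to the right and rows downward; lengths in m; the calibration is good to about 2 mm. A picture is of the moment at which its call begins: read the wrist's pose just before it. camera_params takes no time and is no camera call.
- finish_job(): hands the job in; it is judged then, once.
The state is a dict: "clock": time; "joints": joint angles; "joint_vel": joint speeds; "joint_efforts": joint torques, N m; "eef_pos": TCP position; "ee_rot": TCP orientation; "ft_force": force on the tool from outside, world axes, zero at the start; "torque": the same for the moment, N m; "finger_gap": finger opening in m; "grip_force": force on a finger pad.
Only numpy, scipy, OpenCV 4.12 (cv2) and the standard library are available. Lean on these libraries where they do the work, as an engineer would, in place of code of your own. Each camera call takes 0.05 s, during which the arm holds its last target. There are 200 camera calls.

## Working session

There is one attempt and no reset: what is moved stays moved. The work goes in short steps, Python scripts to look and compute and a tool call to move; the robot and the scene stay as the last step left them, time stands still between calls to the robot, and variables do not carry over. Pictures are saved under pics/ and viewed, at most 10 in all, crops included, and the job is handed in when it is done.

Besides the shell and the picture viewer there is one more tool, called after ">>>" by a JSON object that holds its "op" and its "data", one argument or row to a line. carry_out: Moves the arm, as the interface text tells. Its arguments: {"type":"object","properties":{"moves":{"type":"array"},"force":{"type":"number"}},"required":["moves"]}

```bash
mkdir -p pics; ls
cat > h.py <<'E'
from workcell import *
import numpy as np, cv2
from scipy.spatial.transform import Rotation as R
def cam(n,s=None):
    p=camera_params(n)
    f=192/np.tan(np.radians(p["fov_y"])/2)
    if "world_from_camera" in p: T=np.array(p["world_from_camera"])
    else:
        s=s or get_state(); W=np.eye(4); W[:3,:3]=R.from_quat(s["ee_rot"]).as_matrix(); W[:3,3]=s["eef_pos"]
        T=W@np.array(p["hand_eye"])
    return f,p["cx"],p["cy"],T
def ray(c,u,v):
    f,cx,cy,T=c; d=T[:3,:3]@np.array([(u-cx)/f,(v-cy)/f,1]); return T[:3,3],d/np.linalg.norm(d)
def onz(c,u,v,z):
    o,d=ray(c,u,v); return o+d*(z-o[2])/d[2]
def proj(c,P):
    f,cx,cy,T=c; q=np.linalg.inv(T)@np.append(P,1); return np.array([cx+f*q[0]/q[2],cy+f*q[1]/q[2]])
def tri(rs):
    A=np.zeros((3,3));b=np.zeros(3)
    for o,d in rs:
        M=np.eye(3)-np.outer(d,d);A+=M;b+=M@o
    return np.linalg.solve(A,b)
E
python3 - <<'E'
from h import *
s=get_state(); print({k:np.round(v,3) for k,v in s.items()})
for n in("scene","side","wrist"):
    cv2.imwrite(f"pics/{n}0.png",grab_frame(n)); f,cx,cy,T=cam(n,s); print(n,f,cx,cy,T.round(3).tolist(), [k for k in camera_params(n)])
E
```

```text
pics
{'clock': np.float64(0.0), 'joints': array([-1.189,  0.322, -0.07 ,  1.452,  0.023,  1.371, -0.057]), 'joint_vel': array([-0.   , -0.001, -0.   , -0.001,  0.001, -0.002, -0.001]), 'joint_efforts': array([ 1.0000e-03, -4.9358e+01, -3.8200e-01, -3.1433e+01,  1.3000e-02,
        1.2000e-02,  0.0000e+00]), 'eef_pos': array([0.234, 0.606, 0.247]), 'ee_rot': array([ 0.183,  0.983, -0.001, -0.   ]), 'ft_force': array([-1.   , -0.402,  0.01 ]), 'torque': array([ 0.062,  0.002, -0.002]), 'grip_force': np.float64(0.0), 'finger_gap': np.float64(0.085)}
scene 445.3417275448138 255.2613318180295 197.00527843497616 [[-0.293, 0.674, -0.678, 1.307], [0.956, 0.214, -0.201, 0.233], [0.009, -0.707, -0.707, 0.941], [0.0, 0.0, 0.0, 1.0]] ['fov_y', 'cx', 'cy', 'world_from_camera']
side 352.9566345822472 250.81425744146117 190.54446660986918 [[0.873, -0.261, 0.411, 0.176], [-0.487, -0.473, 0.734, -0.651], [0.002, -0.842, -0.54, 0.629], [0.0, 0.0, 0.0, 1.0]] ['fov_y', 'cx', 'cy', 'world_from_camera']
wrist 306.7048133086411 258.512973450525 186.24789686145135 [[0.359, 0.901, 0.243, 0.172], [0.933, -0.346, -0.095, 0.63], [-0.001, 0.261, -0.965, 0.373], [0.0, 0.0, 0.0, 1.0]] ['fov_y', 'cx', 'cy', 'hand_eye']
```

View pics/scene0.png

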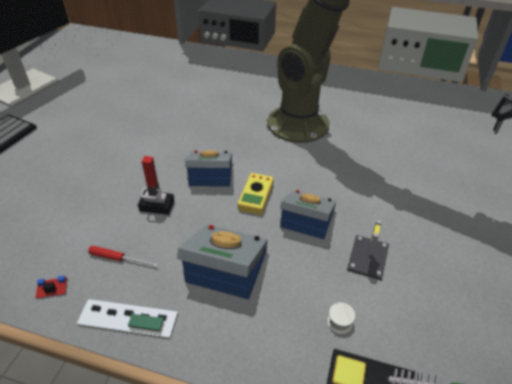

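View pics/side0.png

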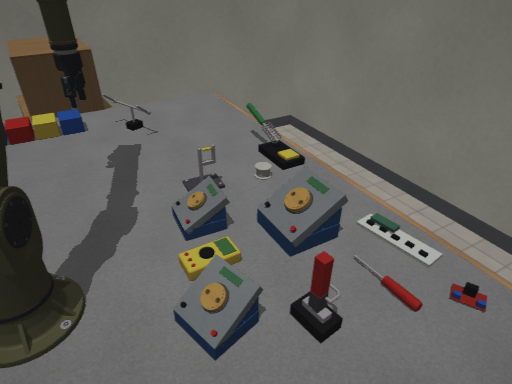

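Scene: red-handled key in its black holder at about (152,185); three consoles at (209,168), (307,213) and (223,260), the last one largest; hook at (370,250); spool at (341,318); meter at (256,193); driver at (122,258). Side: the same key at (322,275), consoles at (218,305), (200,207) and (302,208), hook at (204,170). The red driver handle is the key's look-alike, and the two small consoles are look-alikes of the large one. Next, a close crop.

Run:
```python
import cv2,numpy as np
a=cv2.imread("pics/side0.png");b=cv2.imread("pics/scene0.png")
r=lambda x,f:cv2.resize(x,None,fx=f,fy=f,interpolation=cv2.INTER_CUBIC)
A=r(a[160:260,250:350],4);B=r(a[240:340,280:355],4);C=r(b[145:220,130:180],4)
D=r(a[140:200,170:240],4);E=r(b[215:285,340:395],4)
o=np.zeros((600,800,3),np.uint8)
o[:400,:400]=A; o[:400,400:700]=B; o[:200,600+100:800]=C[:200,50:150]
o[400:600,:280]=D[:200]; o[400:600,290:510]=E[:200]
o[300:600,600:800]=C
cv2.imwrite("pics/c1.png",o)
```

```text
(no output)
```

View pics/c1.png

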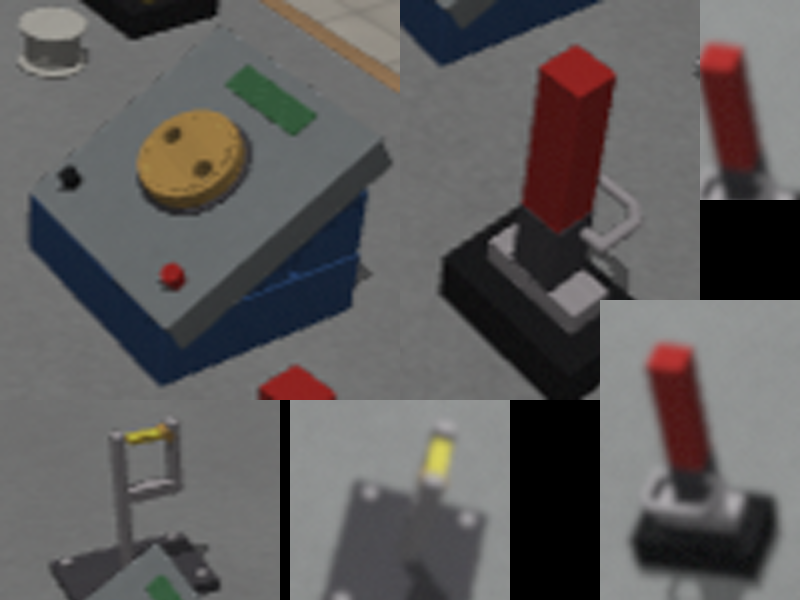

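Run:
```python
from h import *
S=cam("side");C=cam("scene")
p=lambda *a:np.round(a,4)
A=lambda x,y:(250+x/4,160+y/4)
B=lambda x,y:(280+(x-400)/4,240+y/4)
Cc=lambda x,y:(130+(x-600)/4,145+(y-300)/4)
D=lambda x,y:(170+x/4,140+(y-400)/4)
Ec=lambda x,y:(340+(x-290)/4,215+(y-400)/4)
print("keytop side",[onz(S,*B(*q),.18).round(4) for q in((575,45),(540,72),(578,98),(615,72))])
print("keytop scene",[onz(C,*Cc(*q),.18).round(4) for q in((652,347),(693,347),(688,370),(648,368))])
print("tri",tri([ray(S,*B(577,72)),ray(C,*Cc(670,358))]))
print("holes c", tri([ray(S,*A(192,153)),ray(C,227,239)]))
P=tri([ray(S,*A(192,153)),ray(C,227,239)])
print("face corners side/scene", tri([ray(S,*A(35,192)),ray(C,266,236)]),)
print("nose/shank", tri([ray(S,*D(118,437)),ray(C,*Ec(434,480))]),onz(S,*D(118,437),.14),onz(S,*D(173,424),.142),onz(C,*Ec(434,477),.14),onz(C,*Ec(444,428),.142))
print("hook base scene",[onz(C,*Ec(*q),.012).round(4) for q in((355,482),(487,512))])
print("spool",onz(C,342,320,.02),onz(S,263,170,.02),"meter",onz(C,256,193,.03),"drv",onz(C,122,258,.01))
print("green con",onz(S,218,305,.1),onz(S,200,207,.1))
```

```text
keytop side [array([ 0.5349, -0.2886,  0.18  ]), array([ 0.5096, -0.295 ,  0.18  ]), array([ 0.5141, -0.3164,  0.18  ]), array([ 0.5394, -0.3116,  0.18  ])]
keytop scene [array([ 0.5226, -0.3118,  0.18  ]), array([ 0.5144, -0.2861,  0.18  ]), array([ 0.5365, -0.2787,  0.18  ]), array([ 0.5426, -0.3044,  0.18  ])]
tri [ 0.52639196 -0.29901858  0.17623687]
holes c [ 0.66545493 -0.0300779   0.1052114 ]
face corners side/scene [0.58791915 0.04589484 0.05387242]
nose/shank [0.54108557 0.32121277 0.11952625] [0.52447599 0.30145873 0.14      ] [0.57022252 0.29828839 0.142     ] [0.57109434 0.31196345 0.14      ] [0.53202529 0.31328971 0.142     ]
hook base scene [array([0.4743, 0.2737, 0.012 ]), array([0.4739, 0.3621, 0.012 ])]
spool [0.74512447 0.27743507 0.02      ] [0.74252255 0.27330882 0.02      ] meter [ 0.41655353 -0.02970686  0.03      ] drv [ 0.73202129 -0.29626446  0.01      ]
green con [ 0.33556043 -0.24360437  0.1       ] [0.42547637 0.0632362  0.1       ]
```

Run:
```python
from h import *
S=cam("side");C=cam("scene")
A=lambda x,y:(250+x/4,160+y/4)
a,b=onz(S,*A(33,194),.055),onz(S,*A(178,330),.055); print(a,b,np.linalg.norm(a-b))
y=(a-b);y/=np.linalg.norm(y);yaw=np.arctan2(-y[0],y[1]);print("yaw",np.degrees(yaw))
lo,lo2=onz(S,*A(30,242),0),onz(S,*A(163,383),0); print(lo,lo2,np.degrees(np.arctan2(-(lo-lo2)[0],(lo-lo2)[1])))
n=np.array([-.5*np.cos(yaw),-.5*np.sin(yaw),np.cos(np.pi/6)])
for zc in(.105,.115,.125):
    c=onz(S,*A(192,153),zc)
    h=[]
    for q in((172,135),(203,168)):
        o,d=ray(S,*A(*q)); h.append(o+d*(n@(c-o))/(n@d))
    v=h[0]-h[1];u=np.array([np.cos(yaw)*.866,np.sin(yaw)*.866,.5])
    print(zc,c,np.mean(h,0),np.linalg.norm(v),"angle from y toward -x(up-slope u comp)",np.degrees(np.arctan2(-v@u,v@y)), proj(C,c))
```

```text
[0.58616007 0.03853149 0.055     ] [ 0.59204343 -0.12819888  0.055     ] 0.16683413312711948
yaw 2.020937276075985
[0.59334437 0.05373022 0.        ] [ 0.59386922 -0.11555448  0.        ] 0.1776412217735867
0.105 [ 0.66657833 -0.03228462  0.105     ] [ 0.66552934 -0.02841606  0.1044735 ] 0.03976585063483925 angle from y toward -x(up-slope u comp) -6.852967369128804 [225.11650753 239.64463157]
0.115 [ 0.65722241 -0.04408939  0.115     ] [ 0.65619342 -0.04029459  0.11448354] 0.03900759895688693 angle from y toward -x(up-slope u comp) -6.852967369128746 [221.67986739 233.0231918 ]
0.125 [ 0.64786649 -0.05589415  0.125     ] [ 0.6468575  -0.05217312  0.12449358] 0.03824934727893472 angle from y toward -x(up-slope u comp) -6.85296736912867 [218.253697  226.4219243]
```

>>> {"op": "carry_out", "data": {
  "moves": [
    [62,-62,40,0,0,0,1],
    [62,-62,40,0,0,-0.18,1],
    [50,-62,0,0,0,-0.18,1],
    [30,-62,0,0,0,-0.18,1],
    [0,-62,0,0,0,0,1]
  ]
}}

```text
clock: 0.78
eef_pos: [0.3827, 0.3563, 0.2996]
ee_rot: [0.441, 0.898, -0.0, 0.0]
ft_force: [0.5, -0.3, 0.5]
finger_gap: 0.0852
grip_force: 0.0
```

>>> {"op": "carry_out", "data": {
  "moves": [
    [60,-30,20,0,0,-0.18,1],
    [0,0,0,0,0,-0.1,1]
  ]
}}

```text
clock: 1.02
eef_pos: [0.4384, 0.3277, 0.319]
ee_rot: [0.565, 0.825, 0.001, 0.001]
ft_force: [-0.6, 0.3, 1.0]
finger_gap: 0.0852
grip_force: 0.0
```

```bash
cat > snap.py <<'E'
from h import *
import sys,json
s=get_state(); im=grab_frame("wrist"); n=sys.argv[1]
cv2.imwrite(f"pics/{n}.png",im); json.dump({k:np.array(s[k]).tolist() for k in("eef_pos","ee_rot","joints")},open(f"pics/{n}.json","w"))
print(np.round(s["eef_pos"],4),np.round(s["ee_rot"],4),np.round(s["joints"],3))
E
python3 snap.py hook1
python3 - <<'E'
from h import *
c=cam("wrist")
for P in((.53,.30,.14),(.57,.30,.142),(.55,.3,.09),(.475,.274,.012),(.474,.36,.012)): print(P,proj(c,P).round(1))
E
```

```text
[0.4384 0.3277 0.319 ] [5.651e-01 8.250e-01 7.000e-04 1.300e-03] [-0.881  0.072  0.201  1.607 -0.012  1.463 -0.309]
(0.53, 0.3, 0.14) [330.  228.2]
(0.57, 0.3, 0.142) [364.4 241.5]
(0.55, 0.3, 0.09) [335.6 217.7]
(0.475, 0.274, 0.012) [269.  196.7]
(0.474, 0.36, 0.012) [291.1 141.9]
```

View pics/hook1.png

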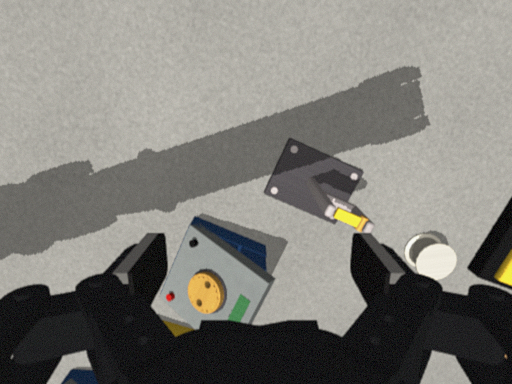

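Wrist view: hook base corners at (291,139), (264,190), (336,222) and (362,174); nose top at (331,211), yellow gate at (350,217), shank top at (368,226). A small console is at (210,275).

Run:
```python
from h import *
c=cam("wrist")
K=[onz(c,*q,.012) for q in((291,139),(264,190),(336,222),(362,174))]
print(np.round(K,4),np.mean(K,0))
for a,b in((0,1),(1,2),(2,3),(3,0)): 
    d=K[b]-K[a];print(np.linalg.norm(d).round(4),np.degrees(np.arctan2(d[1],d[0])).round(1))
print(onz(c,331,211,.14),onz(c,368,226,.142), onz(c,350,217,.135))
```

```text
[[0.4723 0.3637 0.012 ]
 [0.4644 0.2809 0.012 ]
 [0.5839 0.2738 0.012 ]
 [0.5873 0.3546 0.012 ]] [0.52698839 0.31824302 0.012     ]
0.0831 -95.5
0.1197 -3.4
0.0809 87.5
0.1154 175.5
[0.52278772 0.31800381 0.14      ] [0.56555709 0.31744556 0.142     ] [0.5464645 0.3180055 0.135    ]
```

>>> {"op": "carry_out", "data": {
  "moves": [
    [15,-62,0,0,0,0,1],
    [15,-62,0,0,0,0,1],
    [10,-62,0,0,0,0,1],
    [10,-62,0,0,0,0,1],
    [10,-62,0,0,0,0,1]
  ]
}}

```text
clock: 1.7
eef_pos: [0.4932, 0.0247, 0.3179]
ee_rot: [0.558, 0.83, 0.0, -0.0]
ft_force: [1.2, 0.3, -0.4]
finger_gap: 0.0858
grip_force: 0.0
```

>>> {"op": "carry_out", "data": {
  "moves": [
    [5,-62,0,0,0,0,1],
    [0,-62,0,0,0,0,1],
    [0,-62,0,0,0,0,1],
    [0,-50,0,0,0,0,1],
    [0,0,0,0,0,0,1]
  ]
}}

```text
clock: 2.33
eef_pos: [0.497, -0.2145, 0.318]
ee_rot: [0.562, 0.827, -0.001, 0.0]
ft_force: [0.2, 0.4, 0.2]
finger_gap: 0.0854
grip_force: 0.0
```

```bash
python3 snap.py key1
```

```text
[ 0.497  -0.2145  0.318 ] [ 5.621e-01  8.271e-01 -1.000e-03  3.000e-04] [-0.36   0.06   0.757  1.636 -0.04   1.461  0.778]
```

View pics/key1.png

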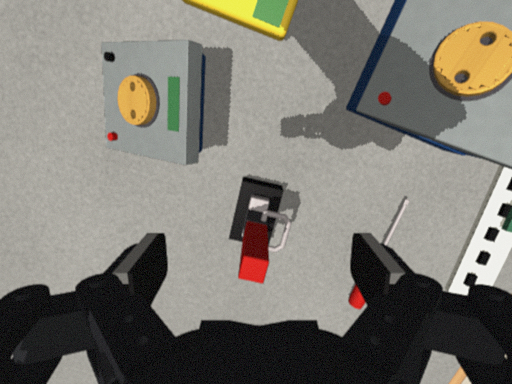

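Wrist view: key's bright red top at about (254,269) with its D-ring to the right at (285,230). Large console's ring at (474,58), with holes at (488,38) and (461,76).

Run:
```python
from h import *
import json
im=cv2.imread("pics/key1.png").astype(int); s=json.load(open("pics/key1.json")); c=cam("wrist",s)
b,g,r=im[...,0],im[...,1],im[...,2]
sub=(r>175)&(g<90); sub[:, :200]=0; sub[:,330:]=0; sub[:200]=0
m=sub.astype(np.uint8)
cs,_=cv2.findContours(m,0,2); q=max(cs,key=cv2.contourArea); rc=cv2.boxPoints(cv2.minAreaRect(q)); print(rc.round(1),cv2.contourArea(q))
W=np.array([onz(c,*p,.18) for p in rc]); print(W.round(4),W.mean(0))
for i in range(4):
    d=W[(i+1)%4]-W[i]; print(np.linalg.norm(d).round(4),np.degrees(np.arctan2(d[1],d[0])).round(1))
# whole-handle check: D-ring bar at z=.076
print("Dring",onz(c,289,232,.076))
S=cam("side")
A=lambda x,y:(250+x/4,160+y/4)
h1=tri([ray(c,488,38),ray(S,*A(172,135))]);h2=tri([ray(c,461,76),ray(S,*A(203,168))])
print("holes",h1,h2,np.linalg.norm(h1-h2))
print("c",tri([ray(c,475,58),ray(S,*A(192,153))]),tri([ray(c,475,58),ray(S,*A(192,153)),ray(cam("scene"),227,239)]))
print("edges front top", onz(c,405,0,.05),onz(c,348,108,.05),"green",onz(c,348,110,.0))
```

```text
[[238.  277.6]
 [242.7 255.7]
 [268.2 261.1]
 [263.5 283. ]] 529.0
[[ 0.5142 -0.3117  0.18  ]
 [ 0.5101 -0.2882  0.18  ]
 [ 0.5347 -0.2846  0.18  ]
 [ 0.5393 -0.3082  0.18  ]] [ 0.52458149 -0.29815431  0.18      ]
0.0239 99.9
0.0248 8.3
0.0241 -78.8
0.0254 -171.9
Dring [ 0.56840693 -0.28799928  0.076     ]
holes [ 0.66476834 -0.00957012  0.10644663] [ 0.65997056 -0.05068009  0.10540626] 0.04140205699007602
c [ 0.66613788 -0.0293932   0.10254292] [ 0.66437548 -0.02990856  0.10449468]
edges front top [0.5857647  0.01395598 0.05      ] [ 0.57788135 -0.11752905  0.05      ] green [ 0.59244264 -0.1154937   0.        ]
```

>>> {"op": "carry_out", "data": {
  "moves": [
    [14,-42,0,0,0,-0.1,1],
    [14,-42,0,0,0,-0.1,1],
    [0,0,-50,0,0,0,1],
    [0,0,0,0,0,0,1]
  ]
}}

```text
clock: 2.88
eef_pos: [0.5255, -0.2905, 0.264]
ee_rot: [0.638, 0.77, -0.001, -0.004]
ft_force: [0.1, 1.4, -0.3]
finger_gap: 0.0853
grip_force: 0.0
```

```bash
python3 snap.py key2
python3 - <<'E'
from h import *
import json
im=cv2.imread("pics/key2.png").astype(int); s=json.load(open("pics/key2.json")); c=cam("wrist",s)
b,g,r=im[...,0],im[...,1],im[...,2]
m=((r>175)&(g<90)).astype(np.uint8)
cs,_=cv2.findContours(m,0,2)
q=max(cs,key=cv2.contourArea); rc=cv2.boxPoints(cv2.minAreaRect(q)); print(rc.round(1),cv2.contourArea(q))
W=np.array([onz(c,*p,.18) for p in rc]); print(W.mean(0))
for i in range(4):
    d=W[(i+1)%4]-W[i]; print(np.linalg.norm(d).round(4),np.degrees(np.arctan2(d[1],d[0])).round(1))
Rm=R.from_quat(s["ee_rot"]).as_matrix();print("tool y az",np.degrees(np.arctan2(Rm[1,1],Rm[0,1])))
E
```

```text
[ 0.5255 -0.2905  0.264 ] [ 6.381e-01  7.699e-01 -7.000e-04 -4.300e-03] [-0.223  0.271  0.83   1.576 -0.202  1.392  0.813]
[[237.9 224.8]
 [239.6 193.1]
 [273.6 194.9]
 [272.  226.6]] 1007.5
[ 0.52444583 -0.29854479  0.18      ]
0.0242 97.0
0.0243 7.7
0.0242 -81.4
0.025 -172.3
tool y az 10.693591074268104
```

>>> {"op": "carry_out", "data": {
  "moves": [
    [-1,-8,-54,0,0,-0.045,1],
    [0,0,-54,0,0,0,1],
    [0,0,0,0,0,0,1]
  ]
}}

```text
clock: 3.3
eef_pos: [0.5248, -0.2992, 0.1584]
ee_rot: [0.656, 0.755, -0.0, -0.003]
ft_force: [-0.4, -0.6, 0.2]
finger_gap: 0.0851
grip_force: 0.0
```

>>> {"op": "carry_out", "data": {
  "moves": [
    [0,0,0,0,0,0,-1],
    [0,0,0,0,0,0,-1],
    [0,0,0,0,0,0,-1],
    [0,0,0,0,0,0,-1]
  ],
  "force": 80
}}

```text
clock: 3.8
eef_pos: [0.5261, -0.3028, 0.1619]
ee_rot: [0.657, 0.754, 0.0, 0.001]
ft_force: [-1.5, 1.3, 6.9]
finger_gap: 0.0251
grip_force: 79.6
```

>>> {"op": "carry_out", "data": {
  "moves": [
    [0,0,20,0,0,0,-1],
    [0,0,40,0,0,0,-1],
    [0,0,60,0,0,0,-1],
    [0,0,60,0,0,0,-1],
    [0,0,0,0,0,0,-1]
  ]
}}

```text
clock: 4.42
eef_pos: [0.5267, -0.304, 0.3461]
ee_rot: [0.657, 0.754, 0.001, 0.005]
ft_force: [0.1, -0.0, -4.3]
finger_gap: 0.025
grip_force: 79.6
```

```bash
python3 snap.py lift
python3 - <<'E'
from h import *
cv2.imwrite("pics/side1.png",grab_frame("side")); cv2.imwrite("pics/scene1.png",grab_frame("scene"))
s=get_state();print(s["ft_force"],s["torque"],s["finger_gap"])
a=cv2.resize(cv2.imread("pics/lift.png"),(400,300));b=cv2.imread("pics/side1.png")
p=proj(cam("side"),s["eef_pos"]);q=proj(cam("scene"),s["eef_pos"]);print(p,q)
def cr(im,p):
    x=int(np.clip(p[0]-50,0,412));y=int(np.clip(p[1]-40,0,284));print(x,y);return cv2.resize(im[y:y+75,x:x+100],(400,300),interpolation=2)
o=np.vstack([np.hstack([a,cr(b,p+[0,15])]),np.hstack([cr(cv2.imread("pics/scene1.png"),q+[0,15]),0*a])]);cv2.imwrite("pics/c2.png",o)
E
```

```text
[ 0.5267 -0.304   0.3461] [0.6569 0.754  0.0013 0.0045] [-0.216  0.251  0.86   1.436 -0.191  1.531  0.771]
[-0.15682753 -0.06463185 -3.88149544] [0.01047111 0.0005232  0.05822756] 0.0249757123502746
[335.35489785 183.00975173] [135.24532854 106.87955929]
285 158
85 81
```

View pics/c2.png

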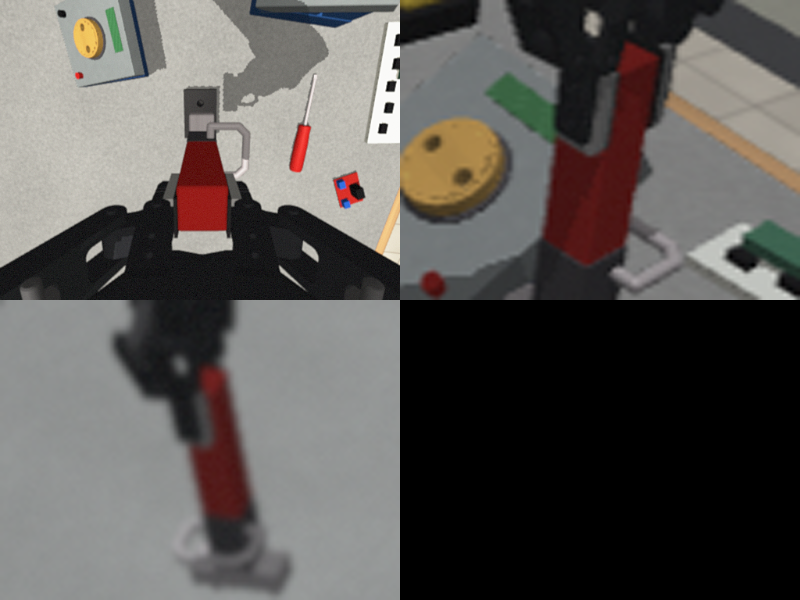

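Run:
```python
from h import *
import json
im=cv2.imread("pics/lift.png").astype(int); s=json.load(open("pics/lift.json"))
p=im[:,250:264].mean(1).round().astype(int)
print([(r,*p[r]) for r in range(136,312,2)])
for r in (160,200,220,238,250,270,290): print(r,[(c,im[r,c].tolist()) for c in range(216,304,1) if abs(im[r,c]-im[r,c-1]).sum()>45])
H=np.array(camera_params("wrist")["hand_eye"]);print(H.round(4).tolist())
f,cx,cy,_=cam("wrist",s);c=(f,cx,cy,H)
for off in (0,4):
  for t in (140,144): # TCP-to-tip distance
    # key point: along key h above tips -> tool z = t-h ; near face x = off+13
    P=lambda x,h:proj(c,np.array([off+x,0,t-h])/1000).round(1).tolist()
    print(off,t,"top far/near",P(-13,162),P(13,162),"red end near",P(13,70),"Dring front",P(20,58),"head top near/far",P(30,28),P(13,28),"head bottom",P(30,12))
```

```text
[(136, np.int64(55), np.int64(55), np.int64(57)), (138, np.int64(62), np.int64(64), np.int64(66)), (140, np.int64(63), np.int64(65), np.int64(67)), (142, np.int64(64), np.int64(66), np.int64(67)), (144, np.int64(74), np.int64(75), np.int64(79)), (146, np.int64(102), np.int64(104), np.int64(109)), (148, np.int64(139), np.int64(141), np.int64(149)), (150, np.int64(144), np.int64(146), np.int64(154)), (152, np.int64(143), np.int64(145), np.int64(152)), (154, np.int64(143), np.int64(146), np.int64(153)), (156, np.int64(142), np.int64(145), np.int64(153)), (158, np.int64(143), np.int64(146), np.int64(153)), (160, np.int64(142), np.int64(145), np.int64(153)), (162, np.int64(142), np.int64(145), np.int64(153)), (164, np.int64(143), np.int64(145), np.int64(153)), (166, np.int64(143), np.int64(146), np.int64(153)), (168, np.int64(64), np.int64(65), np.int64(69)), (170, np.int64(36), np.int64(34), np.int64(35)), (172, np.int64(36), np.int64(34), np.int64(35)), (174, np.int64(36), np.int64(35), np.int64(36)), (176, np.int64(35), np.int64(35), np.int64(36)), (178, np.int64(36), np.int64(35), np.
[... 4466 characters left out ...]
ear [258.5, 312.3] [258.5, 252.0] red end near [258.5, 186.9] Dring front [258.5, 172.6] head top near/far [258.5, 151.6] [258.5, 173.0] head bottom [258.5, 148.7]
0 144 top far/near [258.5, 305.8] [258.5, 247.2] red end near [258.5, 185.3] Dring front [258.5, 171.3] head top near/far [258.5, 150.8] [258.5, 171.9] head bottom [258.5, 148.0]
4 140 top far/near [258.5, 303.5] [258.5, 242.1] red end near [258.5, 181.0] Dring front [258.5, 166.9] head top near/far [258.5, 146.5] [258.5, 168.0] head bottom [258.5, 143.8]
4 144 top far/near [258.5, 297.2] [258.5, 237.5] red end near [258.5, 179.5] Dring front [258.5, 165.7] head top near/far [258.5, 145.8] [258.5, 167.0] head bottom [258.5, 143.2]
```

```bash
cat >> h.py <<'E'
TIP=np.array([.004,0,.1445])
def cur():
    s=get_state(); return np.array(s["eef_pos"]),R.from_quat(s["ee_rot"]).as_matrix(),s
def face(yaw,th):
    n=np.array([-.5*np.cos(yaw),-.5*np.sin(yaw),np.sqrt(.75)]); y=np.array([-np.sin(yaw),np.cos(yaw),0]); u=np.cross(y,n)
    tx=np.cos(th)*y-np.sin(th)*u
    return n,y,u,np.column_stack([tx,np.cross(-n,tx),-n])
def delta(tip,Rt,off=TIP):
    p,Rc,s=cur(); d=tip-Rt@off-p; w=R.from_matrix(Rt@Rc.T).as_rotvec()
    print("d mm",(d*1000).round(1),"w",w.round(3),"joints",np.round(s["joints"],2),"F",np.round(s["ft_force"],1)); return d,w
E
python3 - <<'E'
from h import *
n,y,u,Rt=face(0,np.radians(-7)); c=np.array([.665,-.030,.105])
delta(c+.06*n-.06*Rt[:,0],Rt)
E
```

```text
d mm [ 31.3 208.  -60.6] w [ 0.066 -0.523 -0.255] joints [-0.22  0.26  0.86  1.45 -0.19  1.53  0.77] F [-0.2 -0.1 -3.9]
```

>>> {"op": "carry_out", "data": {
  "moves": [
    [6,40,-6,0.013,-0.105,-0.051,-1],
    [6,40,-6,0.013,-0.105,-0.051,-1],
    [6,42,-12,0.013,-0.105,-0.051,-1],
    [6,43,-18,0.013,-0.105,-0.051,-1],
    [7,43,-18,0.013,-0.105,-0.051,-1]
  ]
}}

```text
clock: 5.2
eef_pos: [0.5544, -0.0919, 0.277]
ee_rot: [0.724, 0.639, 0.194, 0.173]
ft_force: [0.3, -0.4, -4.3]
finger_gap: 0.0251
grip_force: 79.6
```

>>> {"op": "carry_out", "data": {
  "moves": [
    [0,0,0,0,0,0,-1],
    [0,0,0,0,0,0,-1]
  ]
}}

```text
clock: 5.45
eef_pos: [0.5551, -0.0944, 0.2779]
ee_rot: [0.724, 0.64, 0.192, 0.173]
ft_force: [0.8, 0.0, -4.1]
finger_gap: 0.025
grip_force: 80.9
```

```bash
python3 snap.py ring1
```

```text
[ 0.5551 -0.0944  0.2779] [0.7236 0.6399 0.1923 0.173 ] [-0.433 -0.288  0.509  2.065  0.132  0.808 -0.092]
```

View pics/ring1.png

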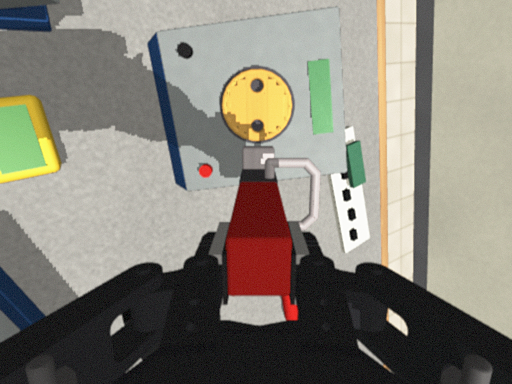

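Wrist view: ring centre at (257,105), holes at (257,86) and (258,126); key, head and D-ring at (265,170), aligned with the hole line. The lid front edge runs from (150,38) to (186,190).

```bash
cat > ring.py <<'E'
from h import *
import json,sys
im=cv2.imread(f"pics/{sys.argv[1]}.png"); s=json.load(open(f"pics/{sys.argv[1]}.json")); c=cam("wrist",s)
hsv=cv2.cvtColor(im,cv2.COLOR_BGR2HSV); m=cv2.inRange(hsv,(14,120,120),(28,255,255)); m[:,:190]=0;m[:,330:]=0;m[220:]=0
cs,_=cv2.findContours(m,0,2); q=max(cs,key=cv2.contourArea); e=cv2.fitEllipse(q); print("ellipse",e,cv2.boundingRect(q))
fill=np.zeros(m.shape,np.uint8); cv2.drawContours(fill,[cv2.convexHull(q)],0,255,-1)
k=(fill>0)&(hsv[...,2]<110); n,l,st,ce=cv2.connectedComponentsWithStats(k.astype(np.uint8))
H=[ce[i] for i in range(1,n) if st[i,4]>30]; print(H,st[1:,4])
S=cam("side");A=lambda x,y:(250+x/4,160+y/4)
C=tri([ray(c,*e[0]),ray(S,*A(192,153)),ray(cam("scene"),227,239)]); print("C",C.round(4), tri([ray(c,*e[0]),ray(S,*A(192,153))]).round(4))
E
python3 ring.py ring1
cat >> ring.py <<'E'
nn,y,u,Rt=face(0,0)
def pl(px,h=0): o,d=ray(c,*px); P=C+h*nn; return o+d*(nn@(P-o))/(nn@d)
P=[pl(p,-.012) for p in((158,32),(338,8),(345,170),(190,189))]
for i in range(4):
    d=P[(i+1)%4]-P[i]; print(np.linalg.norm(d).round(4),np.degrees(np.arctan2(d@u,d@y)).round(1))
for h in H: print("hole",pl(h).round(4))
d=pl(H[0])-pl(H[-1]); print(np.linalg.norm(d), "theta",np.degrees(np.arctan2(-d@u,d@y)))
E
python3 ring.py ring1 | tail -8
```

```text
ellipse ((256.586181640625, 104.33135986328125), (69.0945816040039, 71.67990112304688), 171.06027221679688) (222, 69, 70, 73)
[array([256.89814815,  85.14814815]), array([257.04854369, 125.57281553])] [  1 108   2   1   1   1   1   1   1 103   1   1   1   1   2]
C [ 0.6641 -0.0302  0.1042] [ 0.6653 -0.0307  0.103 ]
C [ 0.6641 -0.0302  0.1042] [ 0.6653 -0.0307  0.103 ]
0.1828 90.1
0.1663 -179.7
0.1794 -90.3
0.1674 -0.9
hole [ 0.6647 -0.0112  0.1045]
hole [ 0.6605 -0.0516  0.1021]
0.04069292000984102 theta -6.7827477566739525
```

```bash
cat > ins.py <<'E'
from h import *
import sys
n,y,u,Rt=face(0,np.radians(float(sys.argv[2]) if len(sys.argv)>2 else -6.8)); C=np.array([.6640,-.0308,.1040])
p,Rc,s=cur(); t=p+Rc@TIP-C; print("tip rel n,y,u mm",(1000*np.array([t@n,t@y,t@u])).round(1),"tilt",np.degrees(np.arccos(-Rc[:,2]@n)).round(2),"th",np.degrees(np.arctan2(-Rc[:,0]@u,Rc[:,0]@y)).round(2),"Fn,y,u",np.round([np.array(s["ft_force"])@a for a in(n,y,u)],1),"Tn",np.round(np.array(s["torque"])@n,2))
delta(C+float(sys.argv[1])/1000*n,Rt); print("n mm",n)
E
python3 ins.py 15
```

```text
tip rel n,y,u mm [ 61.2 -61.1  -5.2] tilt 0.29 th -7.04 Fn,y,u [-2.7 -0.2 -1.1] Tn 0.03
d mm [ 27.9  60.4 -37.3] w [0.002 0.002 0.006] joints [-0.43 -0.29  0.51  2.06  0.13  0.81 -0.09] F [ 0.3 -0.2 -2.9]
n mm [-0.5       -0.         0.8660254]
```

>>> {"op": "carry_out", "data": {
  "moves": [
    [4,60,4,0,0,0,-1],
    [14,0,-24,0,0,0,-1],
    [10,0,-18,0,0,0,-1],
    [0,0,0,0,0,0,-1]
  ]
}}

```text
clock: 6.0
eef_pos: [0.5842, -0.0355, 0.2403]
ee_rot: [0.724, 0.639, 0.192, 0.173]
ft_force: [-0.3, -0.1, -3.7]
finger_gap: 0.0253
grip_force: 80.7
```

```bash
python3 ins.py 5; python3 snap.py ring2
python3 - <<'E'
from h import *
im=grab_frame("side"); cv2.imwrite("pics/side2.png",im)
p=proj(cam("side"),np.array([.664,-.031,.104])).astype(int); print(p)
a=cv2.resize(im[p[1]-45:p[1]+30,p[0]-50:p[0]+50],(800,600),interpolation=2)
cv2.imwrite("pics/c3.png",a)
E
```

```text
tip rel n,y,u mm [13.5 -1.5 -0.5] tilt 0.34 th -7.06 Fn,y,u [-3.  -0.1 -2.1] Tn 0.01
d mm [ 4.7  0.7 -7.1] w [ 0.003 -0.     0.007] joints [-0.45 -0.18  0.43  2.08  0.14  0.71 -0.22] F [-0.3 -0.1 -3.7]
n mm [-0.5       -0.         0.8660254]
[ 0.5842 -0.0355  0.2403] [0.7243 0.6391 0.192  0.1735] [-0.454 -0.185  0.427  2.081  0.136  0.709 -0.218]
[296 198]
```

View pics/c3.png

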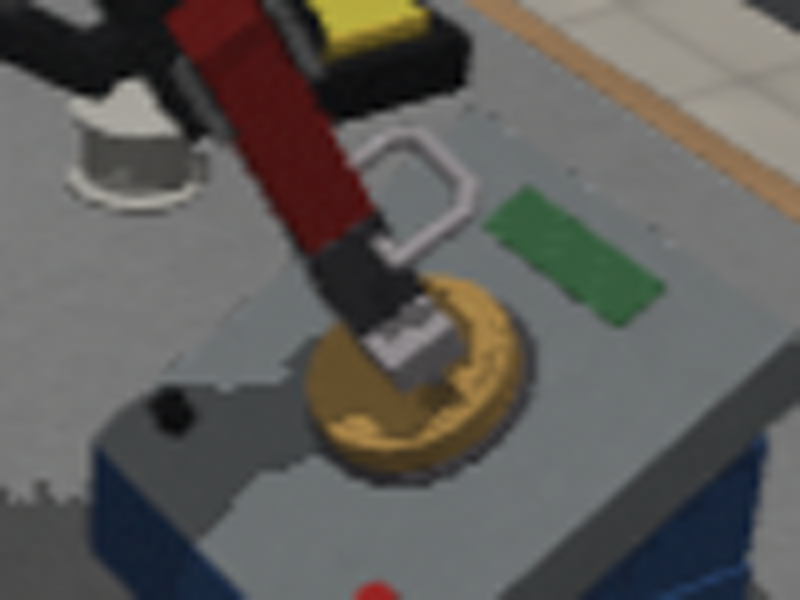

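Side crop: head and near prong sit just over the ring's near hole (about (430,400) in the crop), so the alignment looks good. Now inserting.

>>> {"op": "carry_out", "data": {
  "moves": [
    [3,1,-5,0,0,0,-1],
    [3,0,-5,0,0,0,-1],
    [2,0,-4,0,0,0,-1],
    [0,0,0,0,0,0,-1]
  ]
}}

```text
clock: 6.6
eef_pos: [0.5923, -0.0332, 0.2275]
ee_rot: [0.723, 0.639, 0.194, 0.174]
ft_force: [-0.3, 0.3, -3.5]
finger_gap: 0.0247
grip_force: 80.7
```

```bash
python3 ins.py -9
```

```text
tip rel n,y,u mm [-1.7  1.   0.6] tilt 0.29 th -6.99 Fn,y,u [-2.9  0.3 -2. ] Tn -0.03
d mm [ 3.6 -1.6 -6.4] w [0.002 0.003 0.005] joints [-0.46 -0.15  0.44  2.08  0.12  0.67 -0.21] F [-0.3  0.3 -3.5]
n mm [-0.5       -0.         0.8660254]
```

>>> {"op": "carry_out", "data": {
  "moves": [
    [2,-1,-3,0,0,0,-1],
    [2,0,-3,0,0,0,-1],
    [1,0,-2,0,0,0,-1],
    [0,0,0,0,0,0,-1]
  ]
}}

```text
clock: 7.1
eef_pos: [0.5964, -0.035, 0.2258]
ee_rot: [0.724, 0.639, 0.195, 0.173]
ft_force: [-43.2, -1.2, 41.2]
finger_gap: 0.0248
grip_force: 89.6
```

```bash
python3 ins.py -10
```

```text
tip rel n,y,u mm [-5.3 -0.5  3.4] tilt 0.23 th -7.16 Fn,y,u [ 57.3  -1.2 -16.8] Tn 0.09
d mm [-0.1  0.2 -5.5] w [-0.002  0.004  0.006] joints [-0.46 -0.14  0.45  2.08  0.1   0.67 -0.19] F [-43.2  -1.2  41.2]
n mm [-0.5       -0.         0.8660254]
```

>>> {"op": "carry_out", "data": {
  "moves": [
    [-3,0,4,0,0,0,-1],
    [0,0,0,0,0,0,-1]
  ]
}}

```text
clock: 7.35
eef_pos: [0.595, -0.0344, 0.2254]
ee_rot: [0.723, 0.639, 0.195, 0.175]
ft_force: [-8.1, -2.1, 7.5]
finger_gap: 0.0246
grip_force: 82.9
```

```bash
cat > rows.py <<'E'
from h import *
im=grab_frame("wrist").astype(int); p=im[:,250:264].mean(1); d=np.abs(np.diff(p,axis=0)).sum(1)
print("rows",[ (r,int(d[r])) for r in range(90,312) if d[r]>25 and d[r]>=d[max(0,r-3):r+4].max()])
E
python3 ins.py -8; python3 rows.py
```

```text
tip rel n,y,u mm [-4.9 -0.1  2.3] tilt 0.42 th -7.01 Fn,y,u [10.6 -2.1 -3.3] Tn 0.02
d mm [ 0.4 -0.4 -3.4] w [0.001 0.006 0.005] joints [-0.46 -0.15  0.44  2.08  0.11  0.66 -0.2 ] F [-8.1 -2.1  7.5]
n mm [-0.5       -0.         0.8660254]
rows [(129, 87), (134, 68), (144, 68), (154, 32), (162, 32), (168, 152), (181, 62), (295, 164)]
```

>>> {"op": "carry_out", "data": {
  "moves": [
    [0,4,0,0,0,0,-1],
    [0,0,0,0,0,0,-1]
  ]
}}

```text
clock: 7.65
eef_pos: [0.5951, -0.0332, 0.2256]
ee_rot: [0.724, 0.638, 0.194, 0.176]
ft_force: [-10.0, -5.5, 8.7]
finger_gap: 0.0249
grip_force: 83.3
```

```bash
python3 ins.py -8
```

```text
tip rel n,y,u mm [-4.7  0.6  2.4] tilt 0.51 th -7.06 Fn,y,u [12.5 -5.5 -4.3] Tn 0.08
d mm [ 0.3 -1.6 -3.7] w [0.004 0.005 0.008] joints [-0.46 -0.15  0.44  2.08  0.12  0.66 -0.21] F [-10.   -5.5   8.7]
n mm [-0.5       -0.         0.8660254]
```

>>> {"op": "carry_out", "data": {
  "moves": [
    [-1,0,2,0,0,0,-1],
    [0,3,0,0,0,0,-1],
    [0,0,0,0,0,0,-1]
  ]
}}

```text
clock: 8.02
eef_pos: [0.5934, -0.0282, 0.2256]
ee_rot: [0.723, 0.639, 0.193, 0.175]
ft_force: [0.4, -4.7, -3.8]
finger_gap: 0.0252
grip_force: 81.3
```

```bash
python3 ins.py -8
```

```text
tip rel n,y,u mm [-4.   5.8  0.7] tilt 0.37 th -6.98 Fn,y,u [-3.5 -4.7 -1.6] Tn -0.01
d mm [ 1.9 -6.6 -3.6] w [0.003 0.003 0.006] joints [-0.46 -0.15  0.43  2.09  0.13  0.67 -0.22] F [ 0.4 -4.7 -3.8]
n mm [-0.5       -0.         0.8660254]
```

>>> {"op": "carry_out", "data": {
  "moves": [
    [0,4,0,0,0,0,-1],
    [0,0,0,0,0,0,-1]
  ]
}}

```text
clock: 8.28
eef_pos: [0.5933, -0.0241, 0.226]
ee_rot: [0.724, 0.639, 0.193, 0.174]
ft_force: [-2.8, -5.1, 0.2]
finger_gap: 0.0252
grip_force: 81.8
```

```bash
python3 ins.py -8
```

```text
tip rel n,y,u mm [-3.5  9.9  0.7] tilt 0.35 th -7.0 Fn,y,u [ 1.6 -5.1 -2.3] Tn 0.02
d mm [  2.  -10.6  -4. ] w [0.003 0.003 0.006] joints [-0.46 -0.15  0.42  2.09  0.13  0.67 -0.23] F [-2.8 -5.1  0.2]
n mm [-0.5       -0.         0.8660254]
```

>>> {"op": "carry_out", "data": {
  "moves": [
    [-10,0,17,0,0,0,-1],
    [-3,-35,-2,0,0,0,-1],
    [-3,-35,-2,0,0,0,-1],
    [0,0,0,0,0,0,-1],
    [0,0,0,0,0,0,-1]
  ]
}}

```text
clock: 8.9
eef_pos: [0.5775, -0.0915, 0.2387]
ee_rot: [0.723, 0.64, 0.194, 0.174]
ft_force: [0.1, 0.8, -4.0]
finger_gap: 0.025
grip_force: 81.1
```

```bash
python3 ins.py -8; python3 snap.py ring3; python3 ring.py ring3;python3 rows.py
python3 - <<'E'
from h import *
im=cv2.imread("pics/ring3.png").astype(int)
for r in (150,158,164,185,200,220): print(r,[(c,im[r,c].tolist()) for c in range(216,304,1) if abs(im[r,c]-im[r,c-1]).sum()>40])
a=cv2.resize(im[40:190,170:370].astype(np.uint8),(800,600),interpolation=2); cv2.imwrite("pics/c4.png",a)
E
```

```text
tip rel n,y,u mm [ 15.4 -57.1  -6.5] tilt 0.24 th -6.95 Fn,y,u [-3.5  0.8 -2. ] Tn -0.02
d mm [ 17.8  56.8 -16.8] w [0.001 0.004 0.003] joints [-0.44 -0.2   0.54  2.08  0.07  0.7  -0.04] F [ 0.1  0.8 -4. ]
n mm [-0.5       -0.         0.8660254]
[ 0.5775 -0.0915  0.2387] [0.723  0.6398 0.1944 0.1735] [-0.437 -0.198  0.538  2.085  0.067  0.703 -0.043]
ellipse ((256.0922546386719, 108.126220703125), (80.34153747558594, 82.49227142333984), 172.64707946777344) (216, 67, 81, 83)
[array([256.46258503,  86.03401361]), array([257.        , 132.95121951])] [  1   1   1 147   2   1   1   1   1   1   2   1 123   1   1   1   1   1
   1   1]
C [ 0.6641 -0.0302  0.1041] [ 0.6653 -0.0305  0.1028]
0.1588 90.0
0.1446 -179.7
0.1558 -90.2
0.1453 -0.9
hole [ 0.6647 -0.0111  0.1045]
hole [ 0.6607 -0.0519  0.1022]
0.04108041316058059 theta -6.324585710213709
rows [(93, 89), (126, 87), (139, 33), (153, 74), (158, 29), (168, 31), (174, 174), (186, 55), (295, 139)]
150 [(259, [76, 93, 109]), (269, [100, 100, 99]), (270, [83, 82, 82]), (272, [105, 106, 102]), (275, [128, 130, 126]), (276, [180, 186, 179]), (2
[... 312 characters left out ...]
9]), (261, [235, 238, 244]), (265, [217, 221, 230]), (266, [153, 157, 164]), (267, [112, 116, 121]), (275, [143, 146, 156]), (276, [159, 162, 171])]
185 [(228, [126, 130, 125]), (229, [105, 107, 104]), (239, [76, 75, 75]), (240, [42, 41, 44]), (269, [29, 28, 42]), (276, [73, 70, 71]), (277, [138, 140, 134]), (278, [183, 190, 180])]
200 [(235, [136, 140, 148]), (236, [65, 71, 102]), (237, [8, 12, 89]), (240, [7, 15, 95]), (263, [11, 13, 96]), (271, [28, 30, 100]), (280, [98, 101, 137]), (281, [176, 183, 186])]
220 [(230, [140, 148, 161]), (231, [62, 65, 104]), (232, [11, 12, 87]), (264, [28, 28, 101]), (278, [23, 31, 105]), (285, [44, 48, 115]), (286, [116, 122, 154]), (287, [176, 183, 189])]
```

View pics/c4.png

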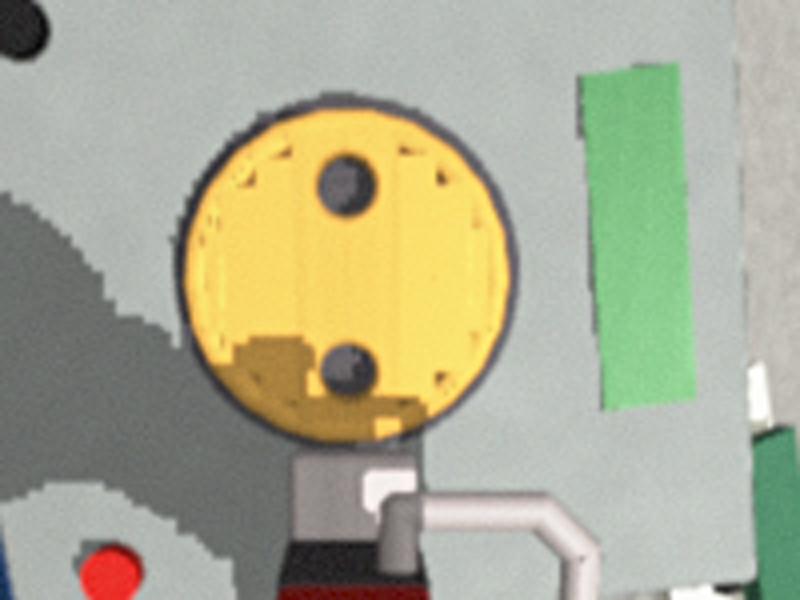

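Close crop: both holes are clear, at (346,185) and (348,370) in the crop. The hole spacing puts the ring face about 6 mm nearer than I assumed. So the earlier push had probably gone home, and the sideways test only tilted the key in the grip. Re-fitting the key in the hand.

```bash
cat > fit.py <<'E'
from h import *
from scipy.optimize import least_squares
H=np.array(camera_params("wrist")["hand_eye"]);f,cx,cy,_=cam("wrist");c=(f,cx,cy,H)
def kp(v,x,h):
    off,t,a=v; # tip at (off,0,t) mm, key axis up dir
    up=np.array([np.sin(a),0,-np.cos(a)]);xx=np.array([np.cos(a),0,np.sin(a)])
    return (np.array([off,0,t])+up*h+xx*x)/1000
def fit(obs):
    r=least_squares(lambda v:[proj(c,kp(v,x,h))[1]-row for x,h,row in obs],[0,144,0],x_scale=[1,1,.01]); print("off,t,tilt",r.x.round(3),"res",r.fun.round(2)); return r.x
E
python3 - <<'E'
from fit import *
fit([(-13,162,295.5),(13,162,237.5),(13,70,180.3),(13,28,168),(30,28,146.5)])
fit([(-13,162,295.5),(13,70,186.3),(13,28,174.5),(30,28,153.5)])
s=get_state();import json
s=json.load(open("pics/ring3.json")); cc=cam("wrist",s)
n,y,u,Rt=face(0,np.radians(-6.6)); 
for px in ((256.5,86.),(257,133.)):
    pass
# depth from 40 mm spacing on plane normal n
def sep(z,a,b):
    C=np.array([.6640,-.0308,.1040])+z*n
    P=[]
    for q in(a,b):
        o,d=ray(cc,*q);P.append(o+d*(n@(C-o))/(n@d))
    return np.linalg.norm(P[0]-P[1]),np.mean(P,0)
for nm,a,b in(("ring3",(256.5,86.25),(257,132.5)),("ring1",(256.9,85.15),(257.05,125.57))):
    cc=cam("wrist",json.load(open(f"pics/{nm}.json")))
    for z in(0,.005,.01): print(nm,z,*sep(z,a,b))
E
```

```text
off,t,tilt [ 2.89100e+00  1.47021e+02 -2.00000e-03] res [ 0.05 -0.03 -0.04 -0.29  0.3 ]
off,t,tilt [-4.41000e+00  1.51417e+02  2.60000e-02] res [ 0.05 -0.22 -0.24  0.41]
ring3 0 0.040499706571972695 [ 0.66276434 -0.03140549  0.10328659]
ring3 0.005 0.03978974575648618 [ 0.66028245 -0.03130457  0.10762718]
ring3 0.01 0.03907978494099966 [ 0.65780057 -0.03120364  0.11196776]
ring1 0 0.04070192641214041 [ 0.66267604 -0.03143231  0.10323561]
ring1 0.005 0.040085608678463835 [ 0.66020179 -0.03138368  0.1075806 ]
ring1 0.01 0.039469290944787246 [ 0.65772754 -0.03133506  0.1119256 ]
```

```bash
sed -i 's/^TIP=.*/TIP=np.array([-.0032,0,.148])/' h.py; sed -i 's/C=np.array(.*/C=np.array([.6607,-.0314,.1067])/' ins.py; python3 ins.py 4 -6.6
```

```text
tip rel n,y,u mm [  8.  -63.4  -5.7] tilt 0.25 th -6.88 Fn,y,u [-3.5 -0.3 -1.5] Tn -0.01
d mm [ 7.4 63.  -0.3] w [-0.     0.004  0.005] joints [-0.44 -0.2   0.54  2.08  0.07  0.7  -0.04] F [ 0.5 -0.3 -3.8]
n mm [-0.5       -0.         0.8660254]
```

>>> {"op": "carry_out", "data": {
  "moves": [
    [4,30,2,0,0,0,-1],
    [4,33,2,0,0,0,-1],
    [0,0,0,0,0,0,-1],
    [1,0,-2,0,0,0,-1],
    [0,0,0,0,0,0,-1]
  ],
  "force": 120
}}

```text
clock: 9.62
eef_pos: [0.5862, -0.0308, 0.2406]
ee_rot: [0.724, 0.639, 0.194, 0.174]
ft_force: [0.9, 0.3, -3.0]
finger_gap: 0.0249
grip_force: 117.9
```

```bash
python3 ins.py -3 -6.6
```

```text
tip rel n,y,u mm [ 5.2 -3.2  2.5] tilt 0.31 th -7.04 Fn,y,u [-3.1  0.3 -0.7] Tn -0.01
d mm [ 2.3  2.6 -8.1] w [-0.     0.003  0.009] joints [-0.46 -0.18  0.42  2.08  0.14  0.7  -0.23] F [ 0.9  0.3 -3. ]
n mm [-0.5       -0.         0.8660254]
```

>>> {"op": "carry_out", "data": {
  "moves": [
    [-2,3,-1,0,0,0,-1],
    [2,0,-3,0,0,0,-1],
    [2,0,-4,0,0,0,-1],
    [0,0,0,0,0,0,-1]
  ]
}}

```text
clock: 10.12
eef_pos: [0.5882, -0.0273, 0.2324]
ee_rot: [0.723, 0.639, 0.194, 0.174]
ft_force: [-0.5, 0.4, -3.9]
finger_gap: 0.0248
grip_force: 117.9
```

```bash
python3 ins.py -8 -6.6
```

```text
tip rel n,y,u mm [-2.9  0.3  0.1] tilt 0.29 th -7.0 Fn,y,u [-3.2  0.4 -2.4] Tn -0.02
d mm [ 2.8 -0.9 -4.2] w [0.    0.003 0.008] joints [-0.46 -0.17  0.42  2.09  0.14  0.69 -0.23] F [-0.5  0.4 -3.9]
n mm [-0.5       -0.         0.8660254]
```

>>> {"op": "carry_out", "data": {
  "moves": [
    [1,0,-2,0,0,0,-1],
    [1,0,-2,0,0,0,-1],
    [1,0,-1,0,0,0,-1],
    [0,0,0,0,0,0,-1]
  ]
}}

```text
clock: 10.62
eef_pos: [0.5915, -0.0272, 0.228]
ee_rot: [0.723, 0.639, 0.194, 0.174]
ft_force: [-1.3, 1.4, -3.6]
finger_gap: 0.0244
grip_force: 117.9
```

```bash
python3 ins.py -9 -6.6
```

```text
tip rel n,y,u mm [-8.3  0.5  0.8] tilt 0.31 th -7.0 Fn,y,u [-2.5  1.4 -2.9] Tn -0.04
d mm [ 0.1 -1.  -0.7] w [-0.     0.004  0.008] joints [-0.46 -0.16  0.42  2.09  0.13  0.67 -0.23] F [-1.3  1.4 -3.6]
n mm [-0.5       -0.         0.8660254]
```

>>> {"op": "carry_out", "data": {
  "moves": [
    [0.5,0,0,0.07,0,-0.121,-1],
    [0.5,0,0,0.07,0,-0.121,-1],
    [0.5,0,0,0.07,0,-0.121,-1],
    [0,0,0,0,0,0,-1]
  ]
}}

```text
clock: 11.12
eef_pos: [0.5931, -0.0274, 0.2284]
ee_rot: [0.841, 0.475, 0.225, 0.13]
ft_force: [-0.9, -0.2, -3.0]
finger_gap: 0.025
grip_force: 118.1
```

```bash
python3 ins.py -8.5 -30.6
```

```text
tip rel n,y,u mm [-8.8  0.5  1. ] tilt 0.32 th -30.95 Fn,y,u [-2.1 -0.2 -2.2] Tn 0.01
d mm [-0.7 -1.2 -0.1] w [0.001 0.003 0.008] joints [-0.41 -0.15  0.38  2.08  0.11  0.67 -0.63] F [-0.9 -0.2 -3. ]
n mm [-0.5       -0.         0.8660254]
```

>>> {"op": "carry_out", "data": {
  "moves": [
    [0,-0.5,0,0.07,0,-0.121,-1],
    [0,-0.5,0,0.07,0,-0.121,-1],
    [0,-0.5,0,0.07,0,-0.121,-1],
    [0,0,0,0.07,0,-0.121,-1]
  ]
}}

```text
clock: 11.62
eef_pos: [0.594, -0.0292, 0.229]
ee_rot: [0.939, 0.224, 0.252, 0.063]
ft_force: [2.8, -1.3, -3.7]
finger_gap: 0.0247
grip_force: 118.0
```

```bash
python3 ins.py -8.5 -63
python3 - <<'E'
from h import *
cv2.imwrite("pics/side3.png",grab_frame("side"))
E
```

```text
tip rel n,y,u mm [-8.7 -0.1  0.9] tilt 0.34 th -63.11 Fn,y,u [-4.6 -1.3  0.6] Tn 0.11
d mm [-0.6 -0.7 -0.1] w [0.004 0.002 0.004] joints [-0.35 -0.14  0.32  2.08  0.09  0.67 -1.17] F [ 2.8 -1.3 -3.7]
n mm [-0.5       -0.         0.8660254]
```

>>> {"op": "carry_out", "data": {
  "moves": [
    [0,-0.5,0,0.06,0,-0.104,-1],
    [0,0,0,0.05,0,-0.087,-1],
    [0,0,0,0,0,0,-1]
  ]
}}

```text
clock: 12.05
eef_pos: [0.5938, -0.03, 0.2289]
ee_rot: [0.958, 0.121, 0.257, 0.035]
ft_force: [2.1, -3.4, -2.3]
finger_gap: 0.0245
grip_force: 118.2
```

```bash
python3 ins.py -8.5 -76
```

```text
tip rel n,y,u mm [-8.7 -0.2  0.2] tilt 0.32 th -75.47 Fn,y,u [-3.1 -3.4  0.7] Tn 0.04
d mm [-0.1 -0.7  0.1] w [ 0.009  0.001 -0.005] joints [-0.32 -0.14  0.3   2.07  0.08  0.67 -1.38] F [ 2.1 -3.4 -2.3]
n mm [-0.5       -0.         0.8660254]
```

>>> {"op": "carry_out", "data": {
  "moves": [
    [0,0,0,0.05,0,-0.087,-1],
    [0,0,0,0.04,0,-0.07,-1]
  ]
}}

```text
clock: 12.3
eef_pos: [0.5933, -0.0297, 0.2287]
ee_rot: [0.965, 0.039, 0.258, 0.014]
ft_force: [-1.0, -2.8, -0.4]
finger_gap: 0.0247
grip_force: 146.9
```

```bash
python3 ins.py -8.5 -86
```

```text
tip rel n,y,u mm [-8.6  0.3 -0.8] tilt 0.46 th -85.31 Fn,y,u [ 0.1 -2.8 -1.1] Tn 3.49
d mm [ 0.4 -1.5  0.4] w [ 0.013 -0.001 -0.007] joints [-0.3  -0.14  0.28  2.07  0.08  0.68 -1.55] F [-1.  -2.8 -0.4]
n mm [-0.5       -0.         0.8660254]
```

The torque jumped to 3.5 N m, so the ring is at its stop. Hold, relax and withdraw.

>>> {"op": "carry_out", "data": {
  "moves": [
    [0,0,0,0,0,0,-1],
    [0,0,0,-0.05,0,0.087,-1],
    [0,0,0,0,0,0,-1],
    [-4,0,7,0,0,0,-1],
    [-8,0,14,0,0,0,-1]
  ]
}}

```text
clock: 12.92
eef_pos: [0.5794, -0.0283, 0.2472]
ee_rot: [0.964, 0.08, 0.255, 0.023]
ft_force: [0.3, 0.2, -3.9]
finger_gap: 0.0245
grip_force: 121.5
```

```bash
python3 ins.py 10 -80; python3 snap.py out; python3 rows.py
```

```text
tip rel n,y,u mm [14.4  2.1 -4.3] tilt 0.43 th -80.49 Fn,y,u [-3.5  0.2 -1.7] Tn -0.03
d mm [ 5.1 -2.6 -2.1] w [-0.001 -0.007  0.009] joints [-0.31 -0.18  0.28  2.07  0.1   0.73 -1.48] F [ 0.3  0.2 -3.9]
n mm [-0.5       -0.         0.8660254]
[ 0.5794 -0.0283  0.2472] [0.9635 0.0797 0.2545 0.0228] [-0.311 -0.183  0.282  2.071  0.096  0.731 -1.481]
rows [(113, 54), (133, 101), (139, 100), (152, 132), (164, 78), (173, 154), (185, 65), (233, 48), (265, 34), (293, 147)]
```

```bash
cat > hk.py <<'E'
from fit import *
import sys
def hook(dx,dy,z,tilt,bar,org=(.528,.318),yaw=-3):
    """target bar at hook-frame (dx,dy) mm, height z mm; bar: bar position in tool frame mm"""
    q=np.radians(yaw); hx=np.array([np.cos(q),np.sin(q),0]);hy=np.array([-np.sin(q),np.cos(q),0])
    R0=np.column_stack([hy,hx,[0,0,-1.]]); Rt=R.from_rotvec(hx*tilt).as_matrix()@R0
    T=np.array([*org,0])+hx*dx/1000+hy*dy/1000+[0,0,z/1000]
    p,Rc,s=cur(); b=p+Rc@(np.array(bar)/1000)-np.array([*org,0]); print("bar now hook xyz mm",(1000*np.array([b@hx,b@hy,b[2]])).round(1))
    return delta(T,Rt,np.array(bar)/1000)
E
python3 - <<'E'
from hk import *
v=fit([(-13,162,293.5),(13,162,233.5),(13,70,185.5),(13,28,173.5),(30,28,152.7)])
b=kp(v,0,58)*1000; b[1]=40.5; print(b)
hook(10.5,-60,175,v[2],b)
E
```

```text
off,t,tilt [-4.25100e+00  1.46998e+02  4.80000e-02] res [-0.01  0.17 -0.92  0.35  0.39]
[-1.49245702 40.5        89.06342136]
bar now hook xyz mm [ 122.  -380.8  176.2]
d mm [-86.1 285.1  13.4] w [-0.313  0.408  1.327] joints [-0.31 -0.19  0.28  2.07  0.1   0.73 -1.48] F [ 0.5 -0.4 -2.3]
```

>>> {"op": "carry_out", "data": {
  "moves": [
    [-20,0,35,0,0,0,-1],
    [0,0,50,0,0,0,-1]
  ]
}}

```text
clock: 13.28
eef_pos: [0.5585, -0.0284, 0.3323]
ee_rot: [0.963, 0.081, 0.254, 0.023]
ft_force: [0.6, 0.3, -3.4]
finger_gap: 0.0249
grip_force: 121.6
```

Run:
```python
from hk import *
v=fit([(-13,162,293.5),(13,162,233.5),(13,70,185.5),(13,28,173.5),(30,28,152.7)])
b=kp(v,0,58)*1000; b[1]=40.5
hook(10.5,-60,175,v[2],b)
```

```text
off,t,tilt [-4.24900e+00  1.46999e+02  4.80000e-02] res [-0.01  0.17 -0.92  0.35  0.39]
bar now hook xyz mm [  99.1 -382.2  257.6]
d mm [-63.7 285.3 -68.3] w [-0.307  0.403  1.327] joints [-0.29 -0.28  0.24  1.98  0.11  0.92 -1.49] F [ 0.6  0.3 -3.4]
```

>>> {"op": "carry_out", "data": {
  "moves": [
    [0,25,-5,-0.034,0.045,0.147,-1],
    [0,32,0,-0.034,0.045,0.147,-1],
    [-8,32,0,-0.034,0.045,0.147,-1],
    [-8,32,0,-0.034,0.045,0.147,-1],
    [-8,32,0,-0.034,0.045,0.147,-1]
  ]
}}

```text
clock: 13.9
eef_pos: [0.5364, 0.1254, 0.3292]
ee_rot: [0.885, 0.445, 0.133, 0.0]
ft_force: [0.5, -0.5, -4.1]
finger_gap: 0.0244
grip_force: 121.1
```

>>> {"op": "carry_out", "data": {
  "moves": [
    [-8,32,0,-0.034,0.045,0.147,-1],
    [-8,32,0,-0.034,0.045,0.147,-1],
    [-8,32,0,-0.034,0.045,0.147,-1],
    [-8,32,0,-0.034,0.045,0.147,-1]
  ]
}}

```text
clock: 14.4
eef_pos: [0.5047, 0.2537, 0.3292]
ee_rot: [0.725, 0.689, 0.019, -0.018]
ft_force: [0.4, 0.4, -3.4]
finger_gap: 0.0244
grip_force: 121.4
```

```bash
cat > hgo.py <<'E'
from hk import *
v=[-4.25,147,.048]
b=kp(v,0,58)*1000; b[1]=40.5
hook(*[float(x) for x in sys.argv[1:4]],v[2]-.01,b)
E
python3 hgo.py 10.5 -60 175
```

```text
bar now hook xyz mm [ 20.7 -62.2 240.2]
d mm [ -9.9   4.1 -65.2] w [-0.015  0.001 -0.001] joints [-0.63  0.09  0.15  1.57 -0.06  1.46 -0.52] F [ 0.4  0.4 -3.4]
```

>>> {"op": "carry_out", "data": {
  "moves": [
    [-10,0,-30,0,0,0,-1],
    [0,0,-30,0,0,0,-1],
    [0,0,0,0,0,0,-1],
    [0,0,0,0,0,0,-1]
  ]
}}

```text
clock: 14.9
eef_pos: [0.4956, 0.2525, 0.2705]
ee_rot: [0.726, 0.687, 0.021, -0.017]
ft_force: [0.2, 0.5, -2.4]
finger_gap: 0.025
grip_force: 121.2
```

```bash
python3 hgo.py 10.5 -60 175; python3 snap.py hook2; python3 rows.py
python3 - <<'E'
import cv2
a=cv2.imread("pics/hook2.png"); cv2.imwrite("pics/c5.png",cv2.resize(a[40:260,150:420],None,fx=2.7,fy=2.7,interpolation=2))
E
```

```text
bar now hook xyz mm [ 11.8 -64.  181.6]
d mm [-0.8  5.3 -6.4] w [-0.016  0.004  0.003] joints [-0.63  0.09  0.15  1.68 -0.06  1.34 -0.53] F [ 0.2  0.5 -2.4]
[0.4956 0.2525 0.2705] [ 0.7263  0.6869  0.0205 -0.0174] [-0.627  0.088  0.145  1.685 -0.059  1.34  -0.526]
rows [(111, 29), (152, 85), (173, 189), (185, 42), (234, 27), (293, 118)]
```

View pics/c5.png

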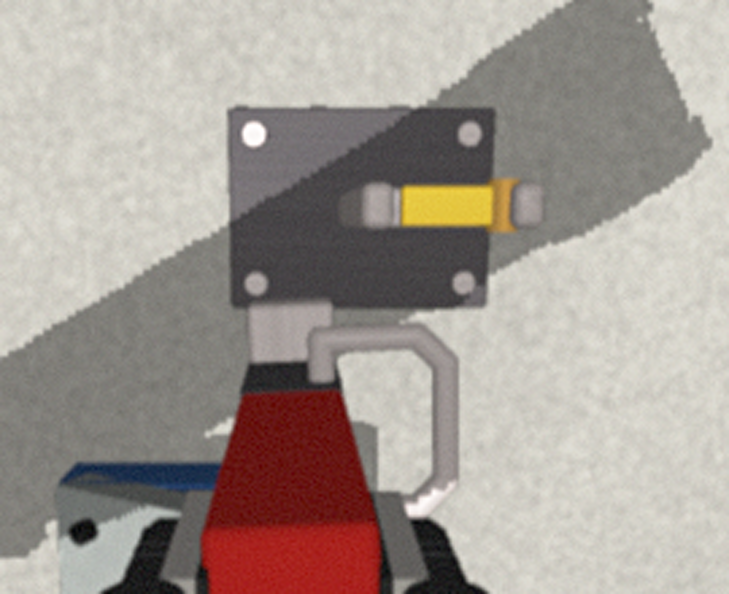

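Wrist crop: the hook lies square to the tool, with nose at (379,205), gate at x 402 to 492 and shank at (529,205) in the crop. The D-ring's outer bar is at x=445 in the crop, in line with the gate's free half.

Run:
```python
from fit import *
import json
s=json.load(open("pics/hook2.json")); cc=cam("wrist",s)
g=lambda x,y:(150+x/2.7,40+y/2.7)
for nm,q,z in(("nose",(379,205),.14),("nose front",(361,205),.14),("nose back",(395,205),.14),("shank",(529,205),.142),("base",(231,108),.012),("base",(495,108),.012),("base",(487,306),.012),("base",(233,306),.012)): print(nm,onz(cc,*g(*q),z).round(4))
b=kp([-4.25,147,.048],0,58);b[1]=.0405
Rc=R.from_quat(s["ee_rot"]).as_matrix();W=np.array(s["eef_pos"])+Rc@b; print("bar pred",W.round(4),((proj(cc,W)-[150,40])*2.7).round(1)); print("bar from px",onz(cc,*g(445,425),W[2]).round(4))
x,y=Rc[:,1],Rc[:,0];print(x.round(3),y.round(3), "key up",(Rc@np.array([np.sin(.038),0,-np.cos(.038)])).round(3))
```

```text
nose [0.5256 0.3142 0.14  ]
nose front [0.5201 0.3145 0.14  ]
nose back [0.5305 0.314  0.14  ]
shank [0.5708 0.3117 0.142 ]
base [0.4747 0.3612 0.012 ]
base [0.5921 0.3548 0.012 ]
base [0.588  0.2667 0.012 ]
base [0.4694 0.2733 0.012 ]
bar pred [0.5365 0.2535 0.1816] [442.5 429.6]
bar from px [0.5372 0.2548 0.1816]
[ 0.998 -0.056  0.003] [0.056 0.997 0.054] key up [-0.004 -0.016  1.   ]
```

```bash
sed -i 's/org=(.528,.318)/org=(.5306,.3140)/' hk.py; python3 hgo.py 10.5 0 160
```

```text
bar now hook xyz mm [  9.4 -60.2 182.1]
d mm [  4.7  61.3 -21.9] w [-0.016  0.005  0.004] joints [-0.63  0.09  0.15  1.68 -0.06  1.34 -0.53] F [ 0.1  1.2 -3.2]
```

>>> {"op": "carry_out", "data": {
  "moves": [
    [2,30,0,-0.016,0,0,-1],
    [3,31,0,0,0,0,-1],
    [0,0,-20,0,0,0,-1],
    [0,0,0,0,0,0,-1],
    [0,0,0,0,0,0,-1]
  ]
}}

```text
clock: 15.62
eef_pos: [0.5007, 0.3125, 0.2504]
ee_rot: [0.727, 0.687, 0.015, -0.011]
ft_force: [-0.7, 0.5, -3.1]
finger_gap: 0.025
grip_force: 121.2
```

```bash
python3 hgo.py 10.5 0 95
```

```text
bar now hook xyz mm [ 11.   -1.4 161.4]
d mm [ -0.1   1.1 -66.3] w [0.001 0.003 0.004] joints [-0.68  0.17  0.11  1.63 -0.05  1.32 -0.62] F [-0.7  0.5 -3.1]
```

>>> {"op": "carry_out", "data": {
  "moves": [
    [0,0,-10,0,0,0,-1],
    [0,0,-10,0,0,0,-1],
    [0,0,-10,0,0,0,-1],
    [0,0,0,0,0,0,-1]
  ]
}}

```text
clock: 16.12
eef_pos: [0.4996, 0.3126, 0.2183]
ee_rot: [0.726, 0.687, 0.013, -0.012]
ft_force: [-1.1, -0.5, -1.2]
finger_gap: 0.025
grip_force: 121.6
```

```bash
python3 hgo.py 10.5 0 95
```

```text
bar now hook xyz mm [  9.7  -1.5 129.3]
d mm [  0.9   1.  -34.3] w [0.003 0.001 0.003] joints [-0.68  0.19  0.11  1.67 -0.05  1.26 -0.62] F [-1.1 -0.5 -1.2]
```

Just touching the gate (F_z up by 2 N). Continue.

>>> {"op": "carry_out", "data": {
  "moves": [
    [0,0,-7,0,0,0,-1],
    [0,0,-7,0,0,0,-1],
    [0,0,-6,0,0,0,-1],
    [0,0,0,0,0,0,-1]
  ]
}}

```text
clock: 16.62
eef_pos: [0.4989, 0.313, 0.1981]
ee_rot: [0.726, 0.687, 0.013, -0.012]
ft_force: [-2.2, -0.5, -0.9]
finger_gap: 0.0246
grip_force: 121.6
```

```bash
python3 hgo.py 10.5 0 95
```

```text
bar now hook xyz mm [  8.9  -1.1 109.1]
d mm [  1.7   0.7 -14.1] w [ 0.003 -0.001  0.003] joints [-0.68  0.21  0.1   1.7  -0.05  1.22 -0.62] F [-2.2 -0.5 -0.9]
```

>>> {"op": "carry_out", "data": {
  "moves": [
    [0,0,-6,0,0,0,-1],
    [0,0,-6,0,0,0,-1],
    [0,0,0,0,0,0,-1],
    [0,0,0,0,0,0,-1]
  ]
}}

```text
clock: 17.12
eef_pos: [0.5002, 0.3127, 0.1869]
ee_rot: [0.726, 0.687, 0.014, -0.011]
ft_force: [-0.6, 1.2, -3.3]
finger_gap: 0.0248
grip_force: 121.2
```

```bash
cat > yel.py <<'E'
from h import *
import sys
for n in("side","scene"):
    im=grab_frame(n); cv2.imwrite(f"pics/{n}_{sys.argv[1]}.png",im)
    m=cv2.inRange(cv2.cvtColor(im,cv2.COLOR_BGR2HSV),(20,100,80),(35,255,255))
    p=proj(cam(n),np.array([.548,.312,.125])).astype(int); w=m[p[1]-22:p[1]+22,p[0]-22:p[0]+22]
    ys,xs=np.nonzero(w); print(n,p,len(xs), (xs.min()+p[0]-22,xs.max()+p[0]-22,ys.min()+p[1]-22,ys.max()+p[1]-22) if len(xs) else 0)
E
python3 hgo.py 10.5 0 95; python3 yel.py a
python3 - <<'E'
from h import *
for n in("side","scene"):
    im=cv2.imread(f"pics/{n}0.png");m=cv2.inRange(cv2.cvtColor(im,cv2.COLOR_BGR2HSV),(20,100,80),(35,255,255));p=proj(cam(n),np.array([.548,.312,.125])).astype(int); w=m[p[1]-22:p[1]+22,p[0]-22:p[0]+22];ys,xs=np.nonzero(w);print("shut ref",n,len(xs),xs.min()+p[0]-22,xs.max()+p[0]-22,ys.min()+p[1]-22,ys.max()+p[1]-22)
E
```

```text
bar now hook xyz mm [10.4 -1.4 97.9]
d mm [ 0.4  1.  -2.8] w [0.002 0.002 0.003] joints [-0.68  0.21  0.1   1.71 -0.05  1.2  -0.61] F [-0.6  1.2 -3.3]
side [205 150] 27 (np.int64(201), np.int64(210), np.int64(147), np.int64(150))
scene [375 231] 49 (np.int64(374), np.int64(380), np.int64(225), np.int64(232))
shut ref side 28 201 210 147 150
shut ref scene 39 374 379 225 232
```

The gate has shut above the bar. Settle the key on the floor of the bay, then release.

>>> {"op": "carry_out", "data": {
  "moves": [
    [0,0,-3,0,0,0,-1],
    [0,0,0,0,0,0,-1]
  ]
}}

```text
clock: 17.48
eef_pos: [0.4998, 0.3127, 0.1838]
ee_rot: [0.726, 0.687, 0.013, -0.012]
ft_force: [0.1, 0.5, -3.5]
finger_gap: 0.0245
grip_force: 121.2
```

```bash
python3 hgo.py 10.5 0 93.5
```

```text
bar now hook xyz mm [ 9.9 -1.3 94.8]
d mm [ 0.8  0.9 -1.3] w [0.002 0.001 0.003] joints [-0.68  0.22  0.1   1.71 -0.05  1.19 -0.61] F [ 0.1  0.5 -3.5]
```

>>> {"op": "carry_out", "data": {
  "moves": [
    [0,0,0,0,0,0,-0.1],
    [0,0,0,0,0,0,0.2],
    [0,0,0,0,0,0,1],
    [0,0,0,0,0,0,1],
    [0,0,0,0,0,0,1]
  ],
  "force": 20
}}

```text
clock: 18.1
eef_pos: [0.5001, 0.3129, 0.1843]
ee_rot: [0.726, 0.687, 0.014, -0.012]
ft_force: [0.3, 0.1, 0.4]
finger_gap: 0.0852
grip_force: 0.1
```

>>> {"op": "carry_out", "data": {
  "moves": [
    [0,0,20,0,0,0,1],
    [0,0,40,0,0,0,1],
    [0,0,50,0,0,0,1],
    [0,0,50,0,0,0,1],
    [0,0,0,0,0,0,1]
  ]
}}

```text
clock: 18.73
eef_pos: [0.5017, 0.3137, 0.3495]
ee_rot: [0.726, 0.687, 0.018, -0.011]
ft_force: [-0.7, 0.4, 0.6]
finger_gap: 0.0855
grip_force: 0.0
```

```bash
python3 yel.py b; python3 snap.py end
python3 - <<'E'
from h import *
c=cam("wrist"); s=get_state(); print(s["finger_gap"],s["ft_force"])
im=cv2.imread("pics/end.png");hsv=cv2.cvtColor(im,cv2.COLOR_BGR2HSV)
m=cv2.inRange(hsv,(0,150,130),(6,255,255));cs,_=cv2.findContours(m,0,2);q=max(cs,key=cv2.contourArea);ce=cv2.minAreaRect(q);print("key top",ce,onz(c,*ce[0],.197))
m=cv2.inRange(hsv,(22,130,120),(35,255,255));ys,xs=np.nonzero(m);print("yellow",len(xs),xs.min(),xs.max(),ys.min(),ys.max(),"gate pred",proj(c,np.array([.549,.313,.135])))
# key handle in side view vs collar
for n,f in(("side","side_b"),("scene","scene_b")):
    a=cv2.imread(f"pics/{f}.png");h=cv2.cvtColor(a,cv2.COLOR_BGR2HSV);m=cv2.inRange(h,(0,150,60),(8,255,255))|cv2.inRange(h,(172,150,60),(180,255,255));p=proj(cam(n),np.array([.515,.314,.16])).astype(int);w=m[p[1]-40:p[1]+40,p[0]-30:p[0]+30];ys,xs=np.nonzero(w);print(n,p,len(xs),xs.mean()+p[0]-30,ys.min()+p[1]-40,ys.max()+p[1]-40,"pred top/redend",proj(cam(n),np.array([.50,.314,.197])),proj(cam(n),np.array([.50,.314,.105])))
E
```

```text
side [205 150] 28 (np.int64(201), np.int64(211), np.int64(147), np.int64(150))
scene [375 231] 52 (np.int64(373), np.int64(380), np.int64(225), np.int64(232))
[0.5001 0.3128 0.3443] [ 0.7264  0.6871  0.0142 -0.0115] [-0.686  0.146  0.111  1.476 -0.044  1.497 -0.629]
0.08505711368256502 [ 0.60240438  0.05850316 -0.34859148]
key top ((222.0, 175.0), (24.0, 22.0), 90.0) [0.46709427 0.32293058 0.197     ]
yellow 976 207 511 126 293 gate pred [302.79022631 169.14910113]
side [194 142] 215 184.28837209302327 137 165 pred top/redend [189.01807908 132.44927702] [191.67638463 159.29742221]
scene [381 212] 207 383.2705314009662 192 219 pred top/redend [384.98247954 196.98334048] [377.12188801 222.81323572]
```

>>> {"op": "carry_out", "data": {
  "moves": [
    [0,0,0,0,0,0,1],
    [0,0,0,0,0,0,1],
    [0,0,0,0,0,0,1],
    [0,0,0,0,0,0,1],
    [0,0,0,0,0,0,1]
  ]
}}

```text
clock: 19.5
eef_pos: [0.5, 0.3128, 0.3441]
ee_rot: [0.726, 0.687, 0.014, -0.012]
ft_force: [-0.4, 0.8, -0.1]
finger_gap: 0.0852
grip_force: 0.0
```

```bash
python3 yel.py c; python3 snap.py end2
python3 - <<'E'
from h import *
import json
for n in("end","end2"):
    c=cam("wrist",json.load(open(f"pics/{n}.json")));im=cv2.imread(f"pics/{n}.png");hsv=cv2.cvtColor(im,cv2.COLOR_BGR2HSV)
    m=cv2.inRange(hsv,(0,150,130),(6,255,255));cs,_=cv2.findContours(m,0,2);q=max(cs,key=cv2.contourArea);ce=cv2.minAreaRect(q);print(ce,onz(c,*ce[0],.197))
    h=hsv[150:200,240:360]; m=cv2.inRange(h,(22,130,120),(35,255,255)); ys,xs=np.nonzero(m); print("gate px",xs.min()+240,xs.max()+240,ys.min()+150,ys.max()+150, "free end",onz(c,xs.min()+240,(ys.min()+ys.max())/2+150,.135),"pivot",onz(c,xs.max()+240,(ys.min()+ys.max())/2+150,.135))
E
```

```text
side [205 150] 28 (np.int64(201), np.int64(211), np.int64(147), np.int64(150))
scene [375 231] 52 (np.int64(373), np.int64(380), np.int64(225), np.int64(232))
[0.5    0.3128 0.3441] [ 0.7263  0.6871  0.0138 -0.0116] [-0.686  0.146  0.111  1.476 -0.044  1.498 -0.629]
((222.0, 175.0), (24.0, 22.0), 90.0) [0.46770165 0.32313055 0.197     ]
gate px 288 316 164 175 free end [0.53361212 0.31376698 0.135     ] pivot [0.56476974 0.31204441 0.135     ]
((222.5, 175.0), (24.0, 23.0), 90.0) [0.4679084  0.32306781 0.197     ]
gate px 288 316 164 175 free end [0.53327684 0.31371882 0.135     ] pivot [0.56441068 0.31200623 0.135     ]
```

```bash
python3 -c "
from workcell import *
print(finish_job())"
```

```text
the job is handed in; nothing more can be done
None
```

The job is handed in, with no verdict returned: I turned the lock ring until the torque jumped at its stop, and the key hangs at rest by its D-ring in the snap hook under the shut gate.

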